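Dispense one glass blank and nudge it into its bay

ROBOT

A 7-joint arm with a two-finger parallel gripper is mounted at the origin on the work surface. World frame = base frame: x ahead of the robot, y to its left, z up, the work surface at z = 0. Lengths are in m, angles in rad, forces in N, time in s.
With the tool pointing down it reaches from about 0.4 to 0.85 m from the base axis. Payload 4.5 kg.
Tool frame: the origin (TCP) lies at the centre of the arm's flange, where the gripper is bolted on; the fingertips stand r.tcp_to_tips ahead of it and the grasp point (between the pads) lies 147 mm ahead of it (r.tcp_to_tips is the distance from the TCP to the fingertips, in m); x points along the fingers, y is the direction in which the jaws open and shut, and the axes are right-handed (so a half turn about x gives the same grasp; the last joint's range is limited). The gripper opens to 88 mm and grips with 3 to 60 N. Pads are 18 mm wide; open, the fingers measure 123 mm over their backs; the gripper's body (75 mm by 187 mm) begins 45 mm behind the grasp point.
Start: joints at [-1.127, 0.689, -0.195, 1.565, 0.157, 0.902, -0.215], TCP at [0.249, 0.573, 0.405] pointing down, gripper open.
Joint ranges: [-3.01, 3.01], [-0.46, 2.08], [-1.47, 1.51], [0.13, 2.56], [-1, 4.14], [0.04, 2.09], [-2.66, 2.66]. Speed limits (rad/s): [2.57, 2.57, 3.14, 3.14, 3.14, 3.14, 3.14].

INTERFACE

Orientations are given as a unit quaternion [x, y, z, w].
In Python, from plant import r, eyes gives the robot as it stands.
- The arm moves only by the tool carry_out, never from a script. Its argument "targets" is text: rows parted by semicolons, each of 5 numbers parted by spaces: the opening, from 0 (shut) to 1 (fully open), then the shift along the tool's x, y, z in mm, then the turn about the tool's x in rad. A call has 1 to 20 rows; each row shifts and turns the commanded pose from where the row before left it, along the tool's axes as they then stand; what a row does not reach is not made up. A row lasts 1/12 s, in which the tool goes at most 41.7 mm and 7.16 degrees, less where a joint would pass 70% of its speed; a pose out of reach is approached as far as the arm can. A call is refused whole if a number of a shift passes 41.7 or a number of a turn 0.125, either way. A call with a gripper value outside its range is refused whole. The fingers move at their own pace and stop on an object; "force" is the grip in N (left out, the last holds). Time passes only in rows, so rows that do not move let the fingers close. It gives the time, the measured TCP pose, the force and the opening at its end, in the units of the state.
- r.get_state(): the state, without advancing time (a new reading comes with each control period).
- eyes.snapshot(name): name is "side" or "top" or "wrist"; returns (picture, depth): 420x560x3 uint8, blue, green, red; 420x560 float32, m along the optical axis (not along the pixel's ray), 0 where there is no reading.
- eyes.camera_params(name): a dict with "intrinsics" (3x3 intrinsics, pixels), "rvec" (rotation vector, rad) and "tvec" (3), from world to camera coordinates, as OpenCV has them; the wrist camera has in their place "T_tool_cam" (4x4, takes a point from camera to tool coordinates, whose origin is the TCP and whose axes are the tool frame's). Camera axes: x right, y down, z forward; pixel columns grow to the right and rows downward; lengths in m; the calibration is good to about 2 mm. A picture is of the moment at which its call begins: read the wrist's pose just before it. camera_params takes no time and is no camera call.
- r.finish_job(): hands the job in, once; it reports no verdict.
The state is a dict: "clock": time; "q": joint angles; "qd": joint speeds; "joint_torque": joint torques, N m; "tool_pos": TCP position; "eef_rot": TCP orientation; "contact_force": force on the tool from outside, world axes, zero at the start; "moment": the same for the moment, N m; "opening": opening from 0.0 (shut) to 1.0 (fully open).
Only numpy, scipy, OpenCV 4.12 (cv2) and the standard library are available. Lean on these libraries where they do the work, as an engineer would, in place of code of your own. Each camera call takes 0.05 s, during which the arm holds its last target.

TASK

At the glass studio's bench, press the black plunger of the blank dispenser all the way down once and let it rise again, so that a single round glass blank comes out onto the cross track. Then, with the fingertips, push that blank sideways along the track until it lies flat on the dark round pad in the free bay, up against the end stop. Only press and push: do not lift the blank, do not bring out a second one, and leave the blank already parked in the other bay and everything else on the bench where it is.

Things in the scene. Friction and masses are not known exactly. Their poses are not given: they have to be found in the camera images.
- dispenser: Low aluminium dispenser, fixed to the bench. Origin: on the bench, under the centre of the magazine; x points from the outlet to the plunger (away from the robot at yaw 0), y along the track, z up. Flat deck with its top at z = 12 mm, x = -70 to 105, y = -113 to 113. Grey drive housing under the plunger: x = 21 to 96, y = -26 to 26, top at z = 40.
- track_mid (a point): Middle of the straight track before the outlet, at deck level (dispenser's frame: x = -41.5, y = 0, z = 12 mm). The track runs along the dispenser's y, 41 mm wide between steel rails 5 mm high; end stops of the same height at y = +107.5 and -107.5 (inner faces). Each end is a bay for one blank, centred at y = +90 or -90.
- magazine_top (a point): Centre of the open top of the square upright magazine, 42 mm wide outside (dispenser's frame: x = 0, y = 0, z = 58 mm), holding four stacked blanks. Its outlet, at deck level, looks to the dispenser's -x, 34 mm wide and 12.5 mm high.
- plunger (a joint): Plunger travel in m: 0 up, 0.025 down at its hard stop. Moves straight down; 1.5 N to start, 4 N at the bottom (a little more if fast); a spring lifts it when let go. Its blade pushes the lowest blank out, to about x = -40 mm in the dispenser's frame, wholly clear of the magazine only if pressed fully. As it rises the stack drops by one; a second press would eject another.
- plunger_top (a point): Centre of the flat top of the plunger's round black cap (34 mm across, 10 mm thick); with the plunger up it lies at x = 60, y = 0, z = 78 mm in the dispenser's frame.
- blank: The lowest blank in the magazine, the one that comes out: a green glass disc 32 mm across, 10 mm thick, about 22 g. Origin: centre of its underside. Starts on the deck inside the magazine.
- spare1: Next blank up in the magazine, the same kind of disc; must stay in the magazine (it drops 10 mm after the press).
- spare2: Third blank in the magazine, the same kind of disc, must stay in it.
- spare3: Top blank in the magazine, the same kind of disc, must stay in it.
- parked: The same kind of glass disc, already lying loose in one of the two bays (either side); must stay there. Origin: centre of its underside.
- pad: Flat dark round pad, 40 mm across, let into the deck at the centre of the free bay (either y = +90 or y = -90 in the dispenser's frame), its surface flush with the deck. Origin: its centre at deck level.
- can: Empty open steel can, 74 mm across, 100 mm high, standing beside the dispenser. Origin: centre of its underside. Bystander.
- jar: Small amber jar with steel cap, 50 mm across, 55 mm high, beside the dispenser. Origin: centre of its underside. Bystander.
- tweezers: Steel tweezers, 130 mm long along their x, 6 mm high, lying in front of the dispenser. Origin: underside, middle. Bystander.
- rod_can: Steel can 74 mm across and 100 mm high with glass rods standing to about 210 mm. Origin: centre of its underside. Bystander.
- bottle: Clear bottle with green cap, 64 mm across, 200 mm high. Origin: centre of its underside. Bystander.
- paddle: Black graphite paddle with wooden handle, 210 mm long along its x, 20 mm high, lying down. Origin: underside, near the middle. Bystander.
- dish: White ceramic bowl, 100 mm across, 30 mm high. Origin: centre of its underside. Bystander.

How it is judged:
On the way, in this order (a step that is already met when the one before it is completed fails the run):
1. the plunger is pressed fully down (at least 23 of 25 mm) (value of joint plunger above 0.023 m), for 0.02 s.
2. plunger up again, the blank out on the track, not yet in the bay (value of joint plunger below 0.004 m and x of blank in the frame of dispenser below -0.033 m and horizontal distance between blank and pad above 0.04 m), for 0.1 s.
3. the blank lies on the pad in the free bay (horizontal distance between blank and pad below 0.012 m), for 0.2 s.
At the end, for the whole second after the job is handed in: The blank lies flat and at rest in the free bay, its centre within 12 mm of the pad's (touching the end stop is within this); the plunger is up (within 4 mm); the parked blank is within 10 mm, the magazine's other blanks within 20 mm and each bystander within 30 mm of its start (horizontal distance between blank and pad below 0.012 m and z of blank in the frame of dispenser below 0.015 m and angle between blank's own z axis and vertical below 0.1 rad and linear speed of blank below 0.02 m/s and value of joint plunger below 0.004 m and distance of parked from where it was at the start of the episode below 0.01 m and distance of each of spare1, spare2, spare3 from where it was at the start of the episode below 0.02 m and distance of each of can, rod_can, bottle, jar, tweezers, paddle, dish from where it was at the start of the episode below 0.03 m).
It fails at once if the blank is lifted more than 8 mm off the deck (z of blank in the frame of dispenser above 0.02 m).
It fails at once if a second blank leaves the magazine (distance of any of spare1, spare2, spare3 from where it was at the start of the episode above 0.02 m).
It fails at once if the parked blank is moved more than 10 mm (distance of parked from where it was at the start of the episode above 0.01 m).
It fails at once if a bystander is moved more than 30 mm or an upright one is tipped over (distance of any of can, rod_can, bottle, jar, tweezers, paddle, dish from where it was at the start of the episode above 0.03 m or angle between any of can, rod_can, bottle, jar's own z axis and vertical above 0.6 rad).
It also fails if it takes over 45 s, if anything falls off the work surface, if the arm or the gripper's body presses on something with over 40 N, if the wrist force passes 120 N, or if a joint passes its speed limit or range.

## Working session

There is one attempt and no reset: what is moved stays moved. The work goes in short steps, Python scripts to look and compute and a tool call to move; the robot and the scene stay as the last step left them, time stands still between calls to the robot, and variables do not carry over. Pictures are saved under pics/ and viewed, and the job is handed in when it is done.

Besides the shell and the picture viewer there is one more tool, called in YAML: its name, and indented under it one key for each argument. carry_out: Moves the arm, as the interface text tells. Its arguments: {"type":"object","properties":{"targets":{"type":"string"},"force":{"type":"number"}},"required":["targets"]}

```bash
mkdir -p pics; ls; python3 - <<'E'
from plant import r, eyes
import cv2,numpy as np
print(r.get_state(), r.tcp_to_tips)
for n in ["side","top"]:
    p,d=eyes.snapshot(n); cv2.imwrite(f"pics/{n}0.png",p); np.save(f"pics/{n}0.npy",d)
    print(n,eyes.camera_params(n))
print(eyes.camera_params("wrist"))
E
```

```text
pics
{'clock': 0.0, 'q': array([-1.127194  ,  0.6899518 , -0.19451137,  1.56632552,  0.15729364,
        0.90250482, -0.21508867]), 'qd': array([-0.0003159 , -0.00018445, -0.00030698, -0.00102875, -0.00082433,
        0.00252132, -0.00142716]), 'joint_torque': array([ 2.37574977e-04, -5.27554214e+01, -1.26736544e+00, -1.53431368e+01,
       -5.27330046e-02,  6.39314341e-03,  1.75452169e-04]), 'tool_pos': array([0.24891356, 0.5729399 , 0.40393472]), 'eef_rot': array([ 0.14321448,  0.69240463, -0.14447542,  0.69223717]), 'contact_force': array([ 0.28964047, -0.0196327 , -0.69166453]), 'moment': array([-0.00956027, -0.04041247,  0.04274257]), 'opening': 0.9976684497625131} 0.166
side {'intrinsics': array([[440.16428652,   0.        , 275.46776657],
       [  0.        , 440.16428652, 213.25969424],
       [  0.        ,   0.        ,   1.        ]]), 'rvec': array([ 0.85904381, -2.38649503,  1.28630675]), 'tvec': array([0.424888  , 0.26405485, 1.14413154])}
top {'intrinsics': array([[492.52417738,   0.        , 286.40168625],
       [  0.        , 492.52417738, 201.68045121],
       [  0.        ,   0.        ,   1.        ]]), 'rvec': array([ 2.12590259, -2.12213091,  0.21303812]), 'tvec': array([0.00258127, 0.54495437, 1.28642798])}
{'intrinsics': array([[310.00424796,   0.        , 274.04085888],
       [  0.        , 310.00424796, 210.49381712],
       [  0.        ,   0.        ,   1.        ]]), 'T_tool_cam': array([[ 6.57120373e-04, -3.04640609e-01,  9.52467148e-01,
         2.00552286e-02],
       [ 9.99999762e-01,  4.01452790e-04, -5.61511644e-04,
         7.48605952e-04],
       [-2.11311345e-04,  9.52467290e-01,  3.04640800e-01,
        -8.00470197e-02],
       [ 0.00000000e+00,  0.00000000e+00,  0.00000000e+00,
         1.00000000e+00]])}
```

View pics/top0.png

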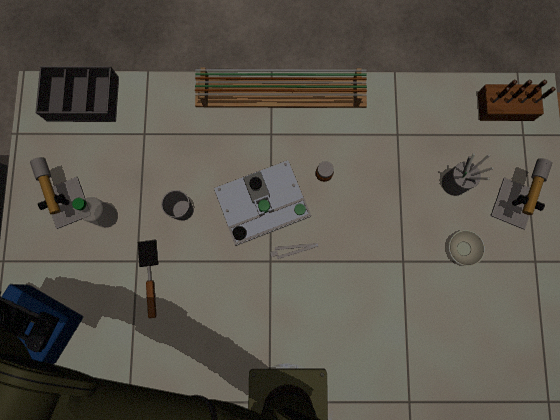

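View pics/side0.png

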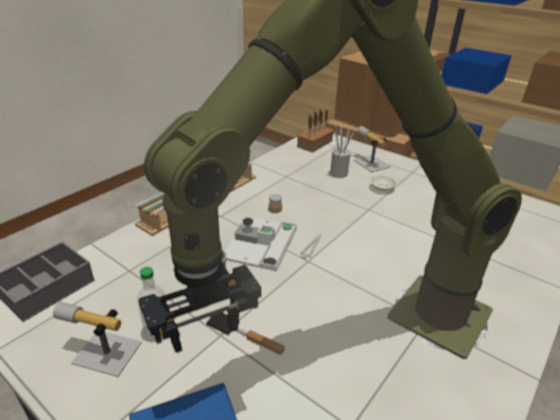

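The top view shows the dispenser at about (263,203), with the black cap at (255,184), the magazine at (264,205), the dark pad at (239,233) and the parked green blank at (300,210). The side view shows it too, between (225,215) and (295,265). Next I'll measure these points in both views.

```bash
cat > h.py <<'E'
import cv2,numpy as np
from plant import r,eyes
from scipy.spatial.transform import Rotation as R
def cam(n,st=None):
    c=eyes.camera_params(n); K=c['intrinsics']
    if n=='wrist':
        T=np.eye(4);T[:3,:3]=R.from_quat(st['eef_rot']).as_matrix();T[:3,3]=st['tool_pos']
        T=T@c['T_tool_cam']; return K,T[:3,:3],T[:3,3]
    Rm=cv2.Rodrigues(c['rvec'])[0]; return K,Rm.T,-Rm.T@c['tvec']
def ray(C,u,v):
    K,Rm,o=C; d=Rm@np.linalg.solve(K,[u,v,1.]); return o,d
def onz(C,u,v,z):
    o,d=ray(C,u,v); return o+d*(z-o[2])/d[2]
def proj(C,P):
    K,Rm,o=C; p=K@(Rm.T@(np.asarray(P)-o)); return p[:2]/p[2]
def tri(C1,a,C2,b):
    o1,d1=ray(C1,*a);o2,d2=ray(C2,*b)
    A=np.stack([d1,-d2],1); s=np.linalg.lstsq(A,o2-o1,rcond=None)[0]
    p,q=o1+d1*s[0],o2+d2*s[1]; return (p+q)/2,np.linalg.norm(p-q)
def blobs(m,amin=15):
    n,l,s,c=cv2.connectedComponentsWithStats(m.astype(np.uint8)*1)
    return [(tuple(np.round(c[i],1)),int(s[i,4]),tuple(s[i,:4])) for i in range(1,n) if s[i,4]>=amin]
E
python3 - <<'E'
from h import *
for n,(x0,y0,x1,y1) in {'top':(205,150,320,255),'side':(215,205,305,275)}.items():
    p=cv2.imread(f'pics/{n}0.png'); c=p[y0:y1,x0:x1]
    hsv=cv2.cvtColor(c,cv2.COLOR_BGR2HSV)
    for nm,m in (('green',(hsv[...,0]>40)&(hsv[...,0]<85)&(hsv[...,1]>100)),('dark',hsv[...,2]<50)):
        for b in blobs(m): print(n,nm,(b[0][0]+x0,b[0][1]+y0),b[1])
    cv2.imwrite(f'pics/{n}crop.png',cv2.resize(c,None,fx=6,fy=6,interpolation=cv2.INTER_CUBIC)[:600])
E
```

```text
top green (np.float64(263.1), np.float64(205.3)) 85
top dark (np.float64(317.4), np.float64(174.1)) 31
top dark (np.float64(255.2), np.float64(183.4)) 145
top dark (np.float64(239.0), np.float64(232.6)) 150
side dark (np.float64(219.6), np.float64(266.9)) 129
```

View pics/topcrop.png

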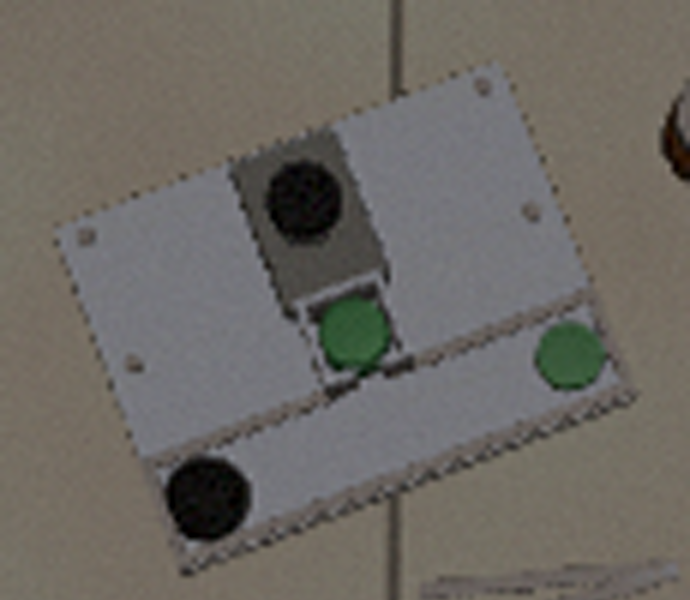

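View pics/sidecrop.png

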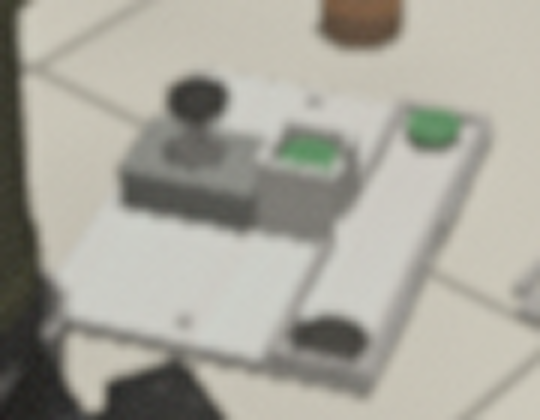

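Top crop (6x zoom): the cap is at (255,184), the pad at (239,233), the parked blank at (300,209) and the magazine's top blank at (263,205). Side crop: the cap is at (248,222), the pad at (270,261), the parked blank at (287,226) and the magazine at (266,231). I'll redo the masks and triangulate.

```bash
python3 - <<'E'
from h import *
F={}
for n,(x0,y0,x1,y1) in {'top':(205,150,313,255),'side':(224,205,298,275)}.items():
    p=cv2.imread(f'pics/{n}0.png'); c=p[y0:y1,x0:x1]
    hsv=cv2.cvtColor(c,cv2.COLOR_BGR2HSV)
    for nm,m in (('green',(hsv[...,0]>40)&(hsv[...,0]<85)&(hsv[...,1]>60)),('dark',hsv[...,2]<(50 if n=='top' else 75))):
        for b in blobs(m): print(n,nm,(b[0][0]+x0,b[0][1]+y0),b[1],b[2])
T,S=cam('top'),cam('side')
print('cams',T[2],S[2])
E
```

```text
top green (np.float64(263.5), np.float64(205.2)) 119 (np.int32(53), np.int32(49), np.int32(12), np.int32(14))
top green (np.float64(299.5), np.float64(209.0)) 99 (np.int32(89), np.int32(54), np.int32(12), np.int32(11))
top dark (np.float64(255.2), np.float64(183.4)) 145 (np.int32(44), np.int32(27), np.int32(13), np.int32(14))
top dark (np.float64(239.0), np.float64(232.6)) 150 (np.int32(28), np.int32(76), np.int32(14), np.int32(14))
side green (np.float64(286.7), np.float64(225.8)) 30 (np.int32(60), np.int32(19), np.int32(7), np.int32(5))
side green (np.float64(266.2), np.float64(230.0)) 20 (np.int32(39), np.int32(24), np.int32(7), np.int32(3))
side dark (np.float64(247.4), np.float64(221.3)) 40 (np.int32(20), np.int32(14), np.int32(8), np.int32(6))
side dark (np.float64(269.3), np.float64(260.3)) 21 (np.int32(41), np.int32(54), np.int32(10), np.int32(3))
side dark (np.float64(225.1), np.float64(271.1)) 24 (np.int32(0), np.int32(60), np.int32(5), np.int32(10))
side dark (np.float64(240.9), np.float64(271.0)) 121 (np.int32(7), np.int32(61), np.int32(20), np.int32(9))
cams [0.28923845 0.01373424 1.36675944] [-0.16108284  0.90381277  0.84644348]
```

```bash
python3 - <<'E'
from h import *
T,S=cam('top'),cam('side')
for nm,a,b,z in (('cap',(255.2,183.4),(248,222),.078),('pad',(239.0,232.6),(270,261),.012),('parked',(299.5,209.0),(287,226),.022),('magblank',(263.5,205.2),(266,230.3),.052)):
    p,e=tri(T,a,S,b); print(nm,'tri',p.round(4),'gap',e.round(4),'top@z',onz(T,*a,z).round(4),'side@z',onz(S,*b,z).round(4))
pad=onz(T,239,232.6,.012);par=onz(T,299.5,209,.022)
par2=par
v=par-pad; v[2]=0;print('dist',np.linalg.norm(v))
y=-v/np.linalg.norm(v) # toward +y candidate: pad left in image
cap=onz(T,255.2,183.4,.078)
for s in (1,-1):
    yy=s*y; x=np.array([yy[1],-yy[0],0]); 
    O=pad-s*.09*yy+.0415*x; O[2]=0
    print(s,'yaw',np.degrees(np.arctan2(x[1],x[0])),'O',O,'plungerpred',O+.06*x,'cap',cap)
E
```

```text
cap tri [0.5892 0.0867 0.0726] gap 0.0041 top@z [0.5898 0.0875 0.078 ] side@z [0.5819 0.0918 0.078 ]
pad tri [0.4629 0.1328 0.0155] gap 0.0045 top@z [0.4654 0.1343 0.012 ] side@z [0.4634 0.1287 0.012 ]
parked tri [ 0.5289 -0.0341  0.0201] gap 0.0039 top@z [ 0.5303 -0.033   0.022 ] side@z [ 0.5255 -0.0326  0.022 ]
magblank tri [0.5337 0.0651 0.0551] gap 0.0019 top@z [0.5352 0.0657 0.052 ] side@z [0.5355 0.0615 0.052 ]
dist 0.17948572724873732
1 yaw 21.209513186095773 O [0.53660587 0.06539137 0.        ] plungerpred [0.5925417  0.08709813 0.        ] cap [0.5897557  0.08753826 0.078     ]
-1 yaw -158.79048681390424 O [0.45922798 0.03536369 0.        ] plungerpred [0.40329216 0.01365692 0.        ] cap [0.5897557  0.08753826 0.078     ]
```

```bash
python3 - <<'E'
from h import *
T=cam('top')
st=r.get_state(); M=R.from_quat(st['eef_rot']).as_matrix(); print(M.round(3))
O=np.array([.536,.0655]); a=np.radians(21.2)
def D(p): d=np.asarray(p)[:2]-O; return np.round([d[0]*np.cos(a)+d[1]*np.sin(a),-d[0]*np.sin(a)+d[1]*np.cos(a)],3)
for nm,px,z in (('can base left',(165,207),0.0),('can rimtop left',(162,202),.1),('can rim right',(193,208),.1),('jar',(325,171),.055),('bottle cap',(79,204),.2)):
    p=onz(T,*px,z); print(nm,p.round(3),D(p))
yd=np.array([-np.sin(a),np.cos(a),0])
ty=M[:,1]
ang=np.arctan2(np.dot(np.cross(ty,yd),M[:,0]),ty@yd); print('turn to +y',ang,'to -y',ang-np.pi*np.sign(ang), 'q7',st['q'][6])
E
python3 - <<'E'
import cv2
p=cv2.imread('pics/top0.png')[150:260,140:250]; cv2.imwrite('pics/can.png',cv2.resize(p,None,fx=5,fy=5))
E
```

```text
[[-0.001  0.398  0.917]
 [-0.002  0.917 -0.398]
 [-1.    -0.002  0.   ]]
can base left [0.539 0.345 0.   ] [0.104 0.259]
can rimtop left [0.534 0.329 0.1  ] [0.094 0.247]
can rim right [0.518 0.248 0.1  ] [0.049 0.176]
jar [ 0.631 -0.102  0.055] [ 0.028 -0.191]
bottle cap [0.509 0.503 0.2  ] [0.133 0.418]
turn to +y -0.7796837530030791 to -y 2.361908900586714 q7 -0.2150624384975197
```

View pics/can.png

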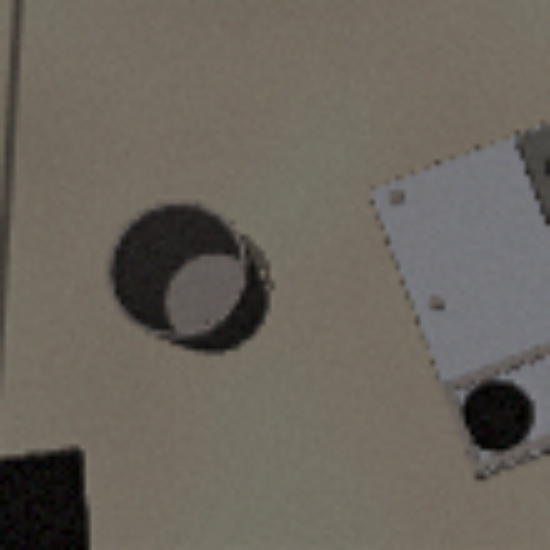

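The can rim lies at dispenser y ≥ 0.175, so the gripper body at y ≤ 0.15 clears it. The plan is to keep the jaw axis along the track, with the fingers shut, and move to a viewpoint above the dispenser first.

carry_out:
  targets: "0 0 -23.2 27.8 0;0 0 -23.2 27.8 0;0 0 -23.2 27.8 0;0 0 -23.2 27.8 0;0 0 -23.2 27.8 0;0 0 -23.2 27.8 0;0 0 -23.2 27.8 0;0 0 -23.2 27.8 0;0 0 -23.2 27.8 0;0 0 -23.2 27.8 0;0 0 -23.2 27.8 0;0 0 -23.2 27.8 0;0 0 -23.2 27.8 0;0 0 -23.2 27.8 0;0 0 -23.2 27.8 0;0 0 -23.2 27.8 0;0 0 0 0 -0.12;0 0 0 0 -0.12;0 0 0 0 -0.12;0 0 0 0 -0.12"
  force: 30

```text
clock: 1.77
tool_pos: [0.509, 0.0551, 0.4044]
eef_rot: [-0.027, 0.707, 0.027, 0.706]
contact_force: [-0.4, 0.7, -0.0]
opening: 0.005
```

carry_out:
  targets: "0 0 0 0 -0.12;0 0 0 0 -0.12;0 0 0 0 -0.06;0 0 0 0 0;0 0 0 0 0;0 0 0 0 0"

```text
clock: 2.27
tool_pos: [0.509, 0.0555, 0.4046]
eef_rot: [-0.13, 0.695, 0.13, 0.695]
contact_force: [0.4, 0.5, 0.8]
opening: 0.004
```

```bash
python3 - <<'E'
from h import *
st=r.get_state(); np.savez('pics/w1.npz',p=st['tool_pos'],q=st['eef_rot'])
p,d=eyes.snapshot('wrist'); cv2.imwrite('pics/w1.png',p)
print(st['clock'],st['tool_pos'],st['opening'],st['contact_force']);print(R.from_quat(st['eef_rot']).as_matrix().round(3))
E
```

```text
2.2667 [0.50901713 0.05552501 0.40456796] 0.003712997685734845 [0.3974766  0.54119924 0.80206656]
[[-0.    -0.36   0.933]
 [-0.     0.933  0.36 ]
 [-1.     0.    -0.   ]]
```

View pics/w1.png

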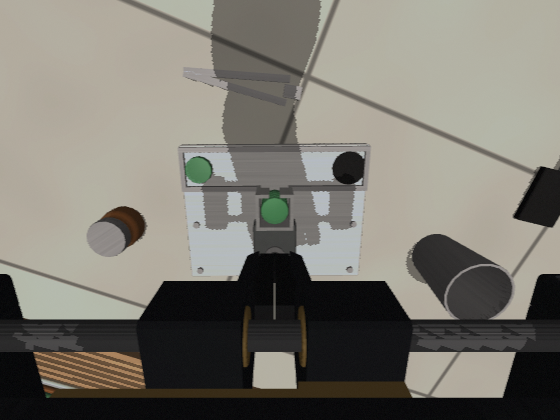

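The wrist view shows the pad at (348,167), the parked blank at (199,170) and the magazine top at (274,210). The cap is hidden behind the fingers. I'll refine the dispenser's pose from these.

```bash
cat > m.py <<'E'
from h import *
def wfeat(img,f):
    p=cv2.imread(img); z=np.load(f); C=cam('wrist',dict(tool_pos=z['p'],eef_rot=z['q']))
    hsv=cv2.cvtColor(p,cv2.COLOR_BGR2HSV); return p,hsv,C
E
python3 - <<'E'
from m import *
p,hsv,C=wfeat('pics/w1.png','pics/w1.npz')
g=(hsv[...,0]>45)&(hsv[...,0]<85)&(hsv[...,1]>90); g[260:]=0
for b in blobs(g,60): print('g',b)
k=(hsv[...,2]<45); k[260:]=0;k[:,:325]=0;k[:,372:]=0;k[:140]=0
for b in blobs(k,60): print('k',b)
b=[c for c in blobs(k,60)][0][0]; pad=onz(C,*b,.012); print('pad',pad)
gs=[x[0] for x in blobs(g,60)]
T=cam('top')
for x in gs: print(onz(C,*x,.022),onz(C,*x,.052))
print('tri pad',tri(C,b,T,(239,232.6)))
E
```

```text
g ((np.float64(194.9), np.float64(172.7)), 286, (np.int32(185), np.int32(160), np.int32(26), np.int32(23)))
g ((np.float64(274.1), np.float64(208.2)), 655, (np.int32(261), np.int32(190), np.int32(27), np.int32(34)))
k ((np.float64(348.3), np.float64(167.5)), 797, (np.int32(333), np.int32(152), np.int32(31), np.int32(32)))
pad [0.46236387 0.13476349 0.012     ]
[ 0.53255656 -0.0345175   0.022     ] [ 0.52445487 -0.02932974  0.052     ]
[0.53978657 0.06861419 0.022     ] [0.5310866  0.06526784 0.052     ]
tri pad (array([0.46318717, 0.13331704, 0.01853237]), np.float64(0.0027194483485364386))
```

```bash
python3 - <<'E'
from m import *
p,hsv,C=wfeat('pics/w1.png','pics/w1.npz')
cv2.imwrite('pics/w1c.png',cv2.resize(p[130:290,165:385],None,fx=3.6,fy=3.6,interpolation=cv2.INTER_CUBIC)[:600])
pad=onz(C,348.3,167.5,.012);par=onz(C,199,170,.022);print(pad,par,np.linalg.norm((pad-par)[:2]))
v=pad-par;print(np.degrees(np.arctan2(-v[0],v[1])))
for px,z in (((189,277),.012),((361,277),.012),((179,147),.017),((370,146),.017)): print(onz(C,*px,z).round(4))
a=np.radians(21.2);x=np.array([np.cos(a),np.sin(a)]);y=np.array([-x[1],x[0]])
for P,s in ((pad,1),(par,-1)): print(P[:2]-s*.09*y+.0415*x)
E
```

```text
[0.46236387 0.13476349 0.012     ] [ 0.52772541 -0.03093545  0.022     ] 0.17812431436708512
21.527232733735342
[ 0.6752 -0.0026  0.012 ]
[0.5912 0.2146 0.012 ]
[ 0.5115 -0.0615  0.017 ]
[0.43   0.1461 0.017 ]
[0.53360152 0.06586177]
[0.53387064 0.06798111]
```

View pics/w1c.png

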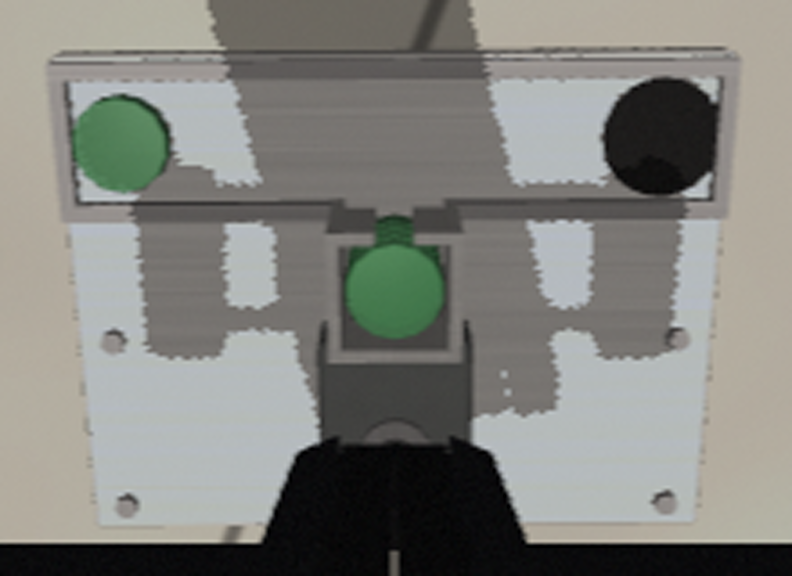

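Wrist and top views agree to within 3 mm: origin about (0.535, 0.066), yaw about 21.3°, free bay at +y. The cap should be at (0.5905, 0.0877). Moving above it.

carry_out:
  targets: "0 0 0.2 29.2 0;0 0 0.2 29.2 0;0 0 0.2 29.2 0;0 37 0 0 0;0 37 0 0 0;0 37 0 0 0;0 25 0 0 0;0 0 0 0 0;0 0 0 0 0;0 0 0 0 0"

```text
clock: 3.15
tool_pos: [0.5912, 0.0883, 0.2702]
eef_rot: [-0.13, 0.694, 0.13, 0.696]
contact_force: [0.8, 1.4, 0.4]
opening: 0.008
```

```bash
python3 - <<'E'
from h import *
st=r.get_state(); print(st['clock'],st['tool_pos'],st['contact_force'])
for n,(a,b,c,d) in {'side':(190,180,330,285),'wrist':(0,0,560,420)}.items():
    p,_=eyes.snapshot(n); c_=p[b:d,a:c]; cv2.imwrite(f'pics/{n}2.png',cv2.resize(c_,None,fx=5,fy=5)if n=='side' else c_)
E
```

```text
3.15 [0.59122705 0.08834331 0.27024469] [0.78379963 1.35401915 0.35486876]
```

View pics/side2.png

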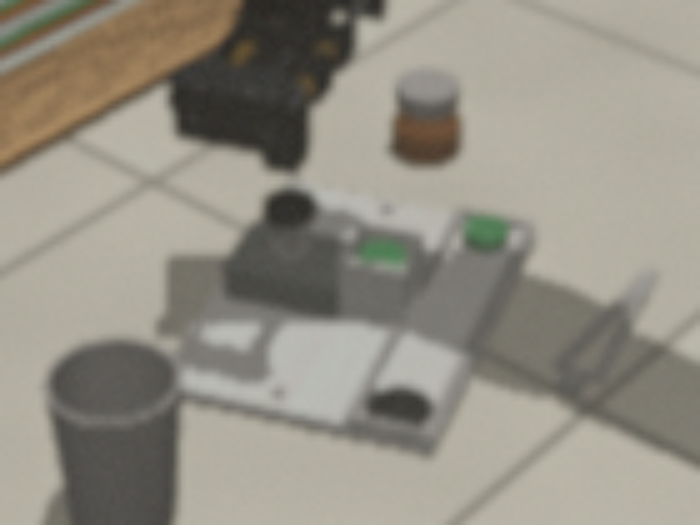

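View pics/wrist2.png

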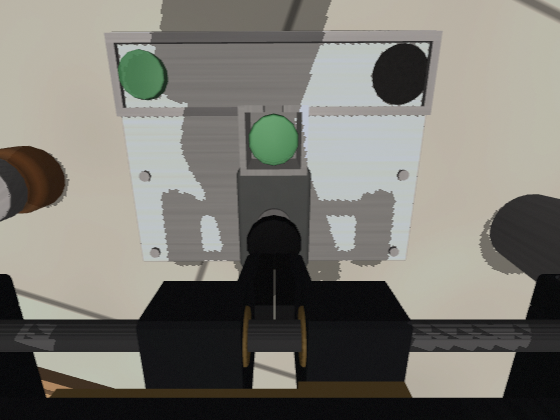

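The fingers hang just above the cap in the side view (crop (285,165) against cap (290,205)). The wrist view shows the cap at about (274,243), on the fingers' centre line. I'll check the fore-aft offset.

```bash
python3 - <<'E'
from h import *
st=r.get_state(); C=cam('wrist',st); print(st['tool_pos'])
# cap extreme pixels in wrist view: left 247,right 302 (visible widest ~y 243), top edge ~216
hx=np.array([.932,.363]);O=np.array([.535,.066])
for px in ((247,243),(302,243),(274,216)): 
    P=onz(C,*px,.078);d=P[:2]-st['tool_pos'][:2]; print(px,'rel tip x,y',(d@hx).round(4),(d@[-.363,.932]).round(4))
M=R.from_quat(st['eef_rot']).as_matrix()
print(proj(C,st['tool_pos']+M[:,0]*.166))
E
```

```text
[0.59139164 0.08823025 0.27090459]
(247, 243) rel tip x,y -0.0026 -0.0153
(302, 243) rel tip x,y -0.0026 0.018
(274, 216) rel tip x,y -0.0199 0.0011
[271.7899449  269.56348835]
```

carry_out:
  targets: "0 10 1 -3 0;0 10 0 0 0;0 6 0 0 0;0 6 0 0 0;0 6 0 0 0;0 0 0 0 0;0 0 0 0 0"

```text
clock: 3.83
tool_pos: [0.5877, 0.0877, 0.2308]
eef_rot: [-0.13, 0.695, 0.13, 0.695]
contact_force: [-0.1, -0.9, 2.9]
opening: 0.009
```

carry_out:
  targets: "0 4 0 0 0;0 4 0 0 0;0 3 0 0 0;0 0 0 0 0;0 0 0 0 0"

```text
clock: 4.25
tool_pos: [0.5877, 0.0877, 0.2196]
eef_rot: [-0.13, 0.695, 0.13, 0.695]
contact_force: [-0.1, -0.3, 3.3]
opening: 0.004
```

carry_out:
  targets: "0 1 0 0 0;0 1 0 0 0;0 1 0 0 0;0 0 0 0 0"

```text
clock: 4.58
tool_pos: [0.5876, 0.0878, 0.2192]
eef_rot: [-0.13, 0.694, 0.13, 0.696]
contact_force: [-4.4, -1.9, 23.2]
opening: 0.005
```

The tips stopped at z = 0.053 with the force jumping to 23 N, so that is the hard stop. Now letting the plunger rise.

carry_out:
  targets: "0 0 0 0 0;0 -5 0 0 0;0 -8 0 0 0;0 -8 0 0 0;0 -10 0 0 0;0 -30 0 0 0;0 -30 0 0 0;0 -30 0 0 0;0 -30 0 0 0;0 0 0 0 0;0 0 0 0 0;0 0 0 0 0"

```text
clock: 5.58
tool_pos: [0.5869, 0.0874, 0.3672]
eef_rot: [-0.13, 0.695, 0.13, 0.695]
contact_force: [-0.3, -0.4, -0.8]
opening: 0.002
```

```bash
python3 - <<'E'
from h import *
st=r.get_state(); np.savez('pics/w3.npz',p=st['tool_pos'],q=st['eef_rot'])
p,d=eyes.snapshot('wrist'); cv2.imwrite('pics/w3.png',p)
t,_=eyes.snapshot('top'); cv2.imwrite('pics/t3.png',t)
s,_=eyes.snapshot('side'); cv2.imwrite('pics/s3c.png',cv2.resize(s[180:285,190:330],None,fx=5,fy=5))
print(st['clock'],st['tool_pos'],st['contact_force'])
E
```

```text
5.5833 [0.58691809 0.08743488 0.36724714] [-0.3385706  -0.36996639 -0.79394504]
```

View pics/w3.png

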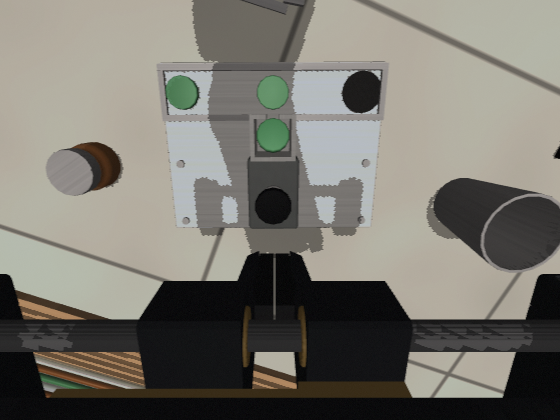

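View pics/s3c.png

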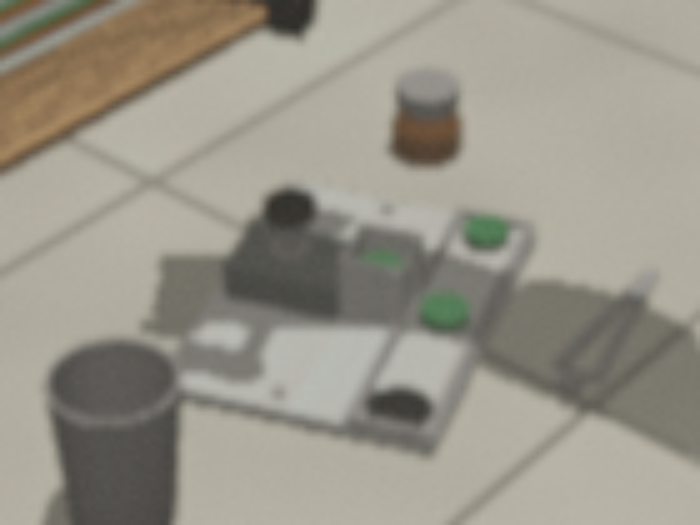

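The blank is out on the track at wrist (272,92), the cap is back up at (273,206), the stack has dropped, and the parked blank (181,92) hasn't moved. Measuring.

```bash
python3 - <<'E'
from m import *
p,hsv,C=wfeat('pics/w3.png','pics/w3.npz'); z=np.load('pics/w3.npz')
g=(hsv[...,0]>45)&(hsv[...,0]<85)&(hsv[...,1]>70); g[260:]=0; g=cv2.morphologyEx(g.astype(np.uint8),cv2.MORPH_OPEN,np.ones((3,3)))
for b in blobs(g,60): print('g',b)
k=(hsv[...,2]<45); k[130:]=0;k[:,:335]=0;k[:,390:]=0;k[:65]=0
B=blobs(k,60);print(B)
cc=B[0][0]; pad=onz(C,*cc,.012)
M=R.from_quat(z['q']).as_matrix()
def rel(P): d=P-z['p']; return 'tool y,z mm',(1e3*d@M[:,1]).round(1),(1e3*d@M[:,2]).round(1)
print('pad',pad,rel(pad))
for nm,px in (('blank',(272.5,92.5)),('parked',(181.5,92.5))):
    P=onz(C,*px,.022); print(nm,P,rel(P))
for nm,px in (('stop+',(381,92)),('stop-',(166,92)),('rail far in',(273,71)),('rail near in',(310,114))): print(nm,rel(onz(C,*px,.0145)))
T=cam('top');t=cv2.imread('pics/t3.png');h=cv2.cvtColor(t,cv2.COLOR_BGR2HSV)
g=(h[...,0]>40)&(h[...,0]<85)&(h[...,1]>60);m=np.zeros_like(g);m[190:230,240:310]=1
for b in blobs(g&m,20): 
  P=onz(T,*b[0],.022); print('top',b[0],b[1],P,rel(P))
E
```

```text
g ((np.float64(181.6), np.float64(92.0)), 849, (np.int32(166), np.int32(76), np.int32(32), np.int32(33)))
g ((np.float64(272.4), np.float64(91.9)), 806, (np.int32(258), np.int32(76), np.int32(30), np.int32(33)))
g ((np.float64(272.5), np.float64(134.8)), 856, (np.int32(257), np.int32(118), np.int32(32), np.int32(34)))
[((np.float64(361.4), np.float64(91.3)), 1239, (np.int32(343), np.int32(71), np.int32(38), np.int32(42)))]
pad [0.46211709 0.13487438 0.012     ] ('tool y,z mm', np.float64(89.4), np.float64(-98.7))
blank [0.49621949 0.05174295 0.022     ] ('tool y,z mm', np.float64(-0.5), np.float64(-97.0))
parked [ 0.52858145 -0.03159186  0.022     ] ('tool y,z mm', np.float64(-89.9), np.float64(-97.0))
stop+ ('tool y,z mm', np.float64(108.4), np.float64(-97.9))
stop- ('tool y,z mm', np.float64(-107.5), np.float64(-97.9))
rail far in ('tool y,z mm', np.float64(0.0), np.float64(-117.3))
rail near in ('tool y,z mm', np.float64(37.9), np.float64(-76.8))
top (np.float64(263.8), np.float64(205.4)) 113 [0.54020335 0.0660576  0.022     ] ('tool y,z mm', np.float64(-3.0), np.float64(-50.8))
top (np.float64(268.4), np.float64(220.3)) 85 [0.49839472 0.05295481 0.022     ] ('tool y,z mm', np.float64(-0.1), np.float64(-94.6))
```

All sources agree: the blank's centre is at tool y≈0, z≈-97, the pad at y≈+90 and the parked blank at -90. I'll lower the shut fingers into the gap between parked and blank, at y = -45 and z = -98.

carry_out:
  targets: "0 0 -15 -32.7 0;0 0 -15 -32.7 0;0 0 -15 -32.7 0;0 0 0 0 0;0 30 0 0 0;0 35 0 0 0;0 35 0 0 0;0 30 0 0 0;0 0 0 0 0;0 0 0 0 0;0 0 0 0 0"

```text
clock: 6.65
tool_pos: [0.5126, 0.0106, 0.2385]
eef_rot: [-0.13, 0.695, 0.13, 0.695]
contact_force: [-0.2, -0.6, 0.2]
opening: 0.004
```

```bash
python3 - <<'E'
from h import *
st=r.get_state(); np.savez('pics/w4.npz',p=st['tool_pos'],q=st['eef_rot'])
p,d=eyes.snapshot('wrist'); cv2.imwrite('pics/w4.png',p)
s,_=eyes.snapshot('side'); cv2.imwrite('pics/s4c.png',cv2.resize(s[180:285,190:330],None,fx=5,fy=5))
M=R.from_quat(st['eef_rot']).as_matrix()
print(st['clock'],st['tool_pos'],M.round(4))
for nm,P in (('blank',[.4967,.0522,.022]),('parked',[.5287,-.0320,.022]),('pad',[.4625,.1346,.012])):
    d=np.array(P)-st['tool_pos']; print(nm,(1e3*d@M).round(1))
E
```

```text
6.65 [0.51260868 0.01057511 0.23845258] [[ 7.000e-04 -3.620e-01  9.322e-01]
 [ 3.000e-04  9.322e-01  3.620e-01]
 [-1.000e+00  0.000e+00  7.000e-04]]
blank [2.165e+02 4.460e+01 1.000e-01]
parked [216.5 -45.5  -0.6]
pad [226.5 133.7  -2. ]
```

View pics/w4.png

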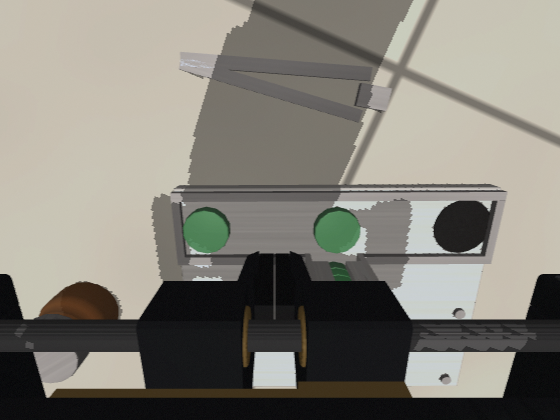

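View pics/s4c.png

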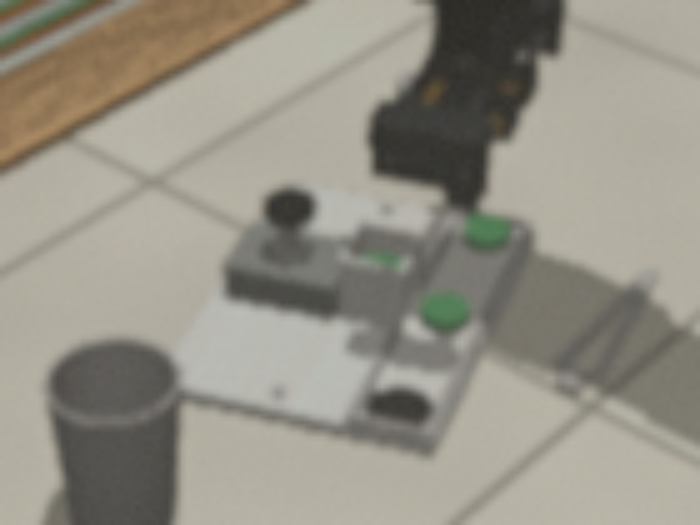

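The fingers (wrist (275,255)) are midway between the parked blank (207,230) and the blank (337,230). Lowering them.

carry_out:
  targets: "0 15 0 -1 0;0 15 0 0 0;0 12 0 0 0;0 8 0 0 0;0 4 0 0 0;0 2 0 0 0;0 0 0 0 0;0 0 0 0 0"

```text
clock: 7.42
tool_pos: [0.5116, 0.0099, 0.1823]
eef_rot: [-0.13, 0.695, 0.13, 0.695]
contact_force: [0.5, -0.1, 0.1]
opening: 0.006
```

carry_out:
  targets: "0 0 4 0 0;0 0 4 0 0;0 0 4 0 0;0 0 4 0 0;0 0 4 0 0;0 0 4 0 0;0 0 4 0 0;0 0 4 0 0;0 0 4 0 0;0 0 4 0 0;0 0 4 0 0;0 0 4 0 0;0 0 4 0 0;0 0 4 0 0;0 0 4 0 0;0 0 0 0 0;0 0 0 0 0"

```text
clock: 8.83
tool_pos: [0.4893, 0.0664, 0.1816]
eef_rot: [-0.13, 0.695, 0.131, 0.695]
contact_force: [-0.4, -0.0, -1.1]
opening: 0.006
```

```bash
python3 - <<'E'
from h import *
st=r.get_state(); np.savez('pics/w5.npz',p=st['tool_pos'],q=st['eef_rot'])
p,d=eyes.snapshot('wrist'); cv2.imwrite('pics/w5.png',p)
C=cam('wrist',st);M=R.from_quat(st['eef_rot']).as_matrix()
print(st['clock'],st['tool_pos'],st['contact_force'])
hsv=cv2.cvtColor(p,cv2.COLOR_BGR2HSV)
g=((hsv[...,0]>45)&(hsv[...,0]<85)&(hsv[...,1]>70)).astype(np.uint8)
g=cv2.morphologyEx(g,cv2.MORPH_OPEN,np.ones((3,3)))
for b in blobs(g,60):
    P=onz(C,*b[0],.022); print(b,P.round(4),(1e3*(P-st['tool_pos'])@M).round(1))
E
```

```text
8.8333 [0.48934917 0.06641881 0.18161364] [-0.36061848 -0.01004    -1.1033455 ]
((np.float64(67.1), np.float64(271.9)), 3233, (np.int32(32), np.int32(242), np.int32(71), np.int32(61))) [ 0.5248 -0.0304  0.022 ] [ 159.5 -103.2   -2.1]
((np.float64(334.4), np.float64(263.3)), 1905, (np.int32(305), np.int32(242), np.int32(60), np.int32(39))) [0.4714 0.0932 0.022 ] [159.6  31.4  -7. ]
((np.float64(260.2), np.float64(379.5)), 289, (np.int32(252), np.int32(372), np.int32(19), np.int32(17))) [0.554  0.0845 0.022 ] [159.6  -6.7  66.8]
```

View pics/w5.png

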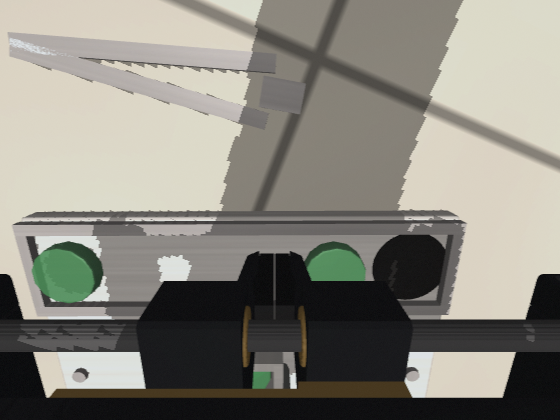

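The blank is at wrist (335,268), in contact and about 31 mm ahead of the fingers. The pad is 73 mm ahead, so there are about 42 mm to go.

carry_out:
  targets: "0 0 4 0 0;0 0 4 0 0;0 0 4 0 0;0 0 4 0 0;0 0 4 0 0;0 0 4 0 0;0 0 4 0 0;0 0 4 0 0;0 0 3 0 0;0 0 2 0 0;0 0 2 0 0;0 0 1 0 0;0 0 0 0 0;0 0 0 0 0"

```text
clock: 10.05
tool_pos: [0.4751, 0.1031, 0.1817]
eef_rot: [-0.13, 0.695, 0.13, 0.695]
contact_force: [-1.3, -0.3, 0.8]
opening: 0.0
```

```bash
python3 - <<'E'
from h import *
st=r.get_state()
p,d=eyes.snapshot('wrist'); cv2.imwrite('pics/w6.png',p)
C=cam('wrist',st);M=R.from_quat(st['eef_rot']).as_matrix()
print(st['clock'],st['tool_pos'],st['contact_force'])
hsv=cv2.cvtColor(p,cv2.COLOR_BGR2HSV)
g=((hsv[...,0]>45)&(hsv[...,0]<85)&(hsv[...,1]>70)).astype(np.uint8)
g=cv2.morphologyEx(g,cv2.MORPH_OPEN,np.ones((3,3)))
for b in blobs(g,60):
    P=onz(C,*b[0],.022); print(b,P.round(4),(1e3*(P-st['tool_pos'])@M).round(1))
print('pad',(1e3*(np.array([.4625,.1346,.012])-st['tool_pos'])@M).round(1))
E
```

```text
10.05 [0.47512781 0.10306643 0.18170014] [-1.30710395 -0.27896771  0.8208138 ]
((np.float64(334.0), np.float64(263.0)), 1947, (np.int32(304), np.int32(242), np.int32(61), np.int32(39))) [0.4572 0.1295 0.022 ] [159.7  31.2  -7.1]
((np.float64(13.9), np.float64(266.7)), 939, (np.int32(0), np.int32(244), np.int32(30), np.int32(49))) [ 0.5174 -0.0194  0.022 ] [ 159.7 -129.5   -4.9]
((np.float64(136.5), np.float64(372.2)), 451, (np.int32(128), np.int32(352), np.int32(18), np.int32(37))) [0.5605 0.0537 0.022 ] [159.7 -76.9  61.7]
pad [169.7  34.   -0.4]
```

View pics/w6.png

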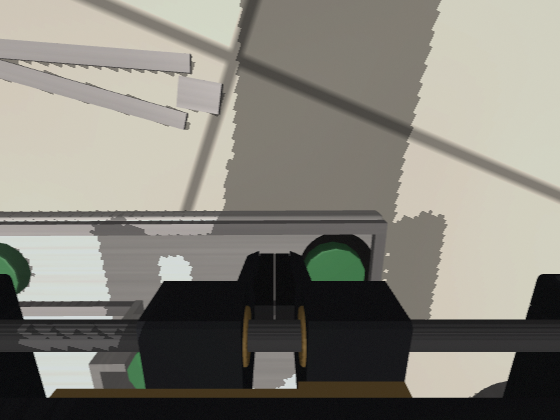

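The blank is about 3 mm short of the pad's centre, and a sliver of gap shows at the end stop (370,265). I'll nudge it on to the stop, watching the force.

carry_out:
  targets: "0 0 1 0 0;0 0 1 0 0;0 0 1 0 0;0 0 1 0 0;0 0 0 0 0;0 0 0 0 0"

```text
clock: 10.6
tool_pos: [0.4736, 0.107, 0.1817]
eef_rot: [-0.13, 0.695, 0.13, 0.695]
contact_force: [0.3, 0.5, 0.5]
opening: 0.003
```

carry_out:
  targets: "0 0 0.7 0 0;0 0 0.7 0 0;0 0 0 0 0;0 0 0 0 0"

```text
clock: 10.93
tool_pos: [0.4732, 0.1079, 0.1817]
eef_rot: [-0.13, 0.695, 0.13, 0.695]
contact_force: [0.7, -1.9, 0.2]
opening: 0.01
```

carry_out:
  targets: "0 0 0.6 0 0;0 0 0 0 0;0 0 0 0 0"

```text
clock: 11.18
tool_pos: [0.4731, 0.1082, 0.1818]
eef_rot: [-0.13, 0.695, 0.13, 0.695]
contact_force: [0.3, -3.3, 0.2]
opening: 0.008
```

The reaction force is rising and the advance is stalling, so the blank is against the stop. Backing off, lifting clear and checking.

carry_out:
  targets: "0 0 -1 0 0;0 0 -4 0 0;0 0 -5 0 0;0 0 0 0 0;0 -20 0 0 0;0 -35 0 0 0;0 -35 0 0 0;0 -35 0 0 0;0 -35 0 0 0;0 0 -30 0 0;0 0 -30 0 0;0 0 0 0 0;0 0 0 0 0;0 0 0 0 0"

```text
clock: 12.35
tool_pos: [0.4979, 0.0437, 0.3416]
eef_rot: [-0.13, 0.695, 0.13, 0.695]
contact_force: [-0.8, -0.2, 1.3]
opening: 0.008
```

```bash
python3 - <<'E'
from h import *
st=r.get_state()
p,d=eyes.snapshot('wrist'); cv2.imwrite('pics/w7.png',p)
s,_=eyes.snapshot('side'); cv2.imwrite('pics/s7c.png',cv2.resize(s[180:285,190:330],None,fx=5,fy=5))
t,_=eyes.snapshot('top'); cv2.imwrite('pics/t7.png',t)
C=cam('wrist',st)
print(st['clock'],st['tool_pos'],st['contact_force'])
pad=np.array([.4622,.1348,.012])
hsv=cv2.cvtColor(p,cv2.COLOR_BGR2HSV)
g=((hsv[...,0]>45)&(hsv[...,0]<85)&(hsv[...,1]>70)).astype(np.uint8)
g=cv2.morphologyEx(g,cv2.MORPH_OPEN,np.ones((3,3)))
for b in blobs(g,60):
    P=onz(C,*b[0],.022); print(b[0],b[1],P.round(4),'to pad mm',(1e3*np.linalg.norm((P-pad)[:2])).round(1))
E
```

```text
12.35 [0.4979215  0.04372848 0.34156302] [-0.77220187 -0.23144924  1.30193907]
(np.float64(370.6), np.float64(194.4)) 814 [0.4621 0.1346 0.022 ] to pad mm 0.2
(np.float64(191.4), np.float64(194.7)) 764 [ 0.5271 -0.0319  0.022 ] to pad mm 178.9
(np.float64(280.9), np.float64(239.1)) 792 [0.5393 0.069  0.022 ] to pad mm 101.4
```

View pics/w7.png

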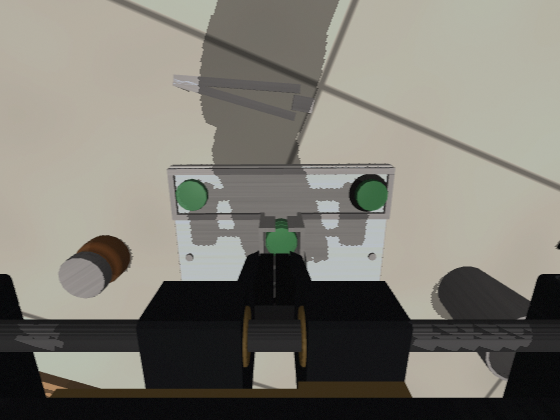

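View pics/s7c.png

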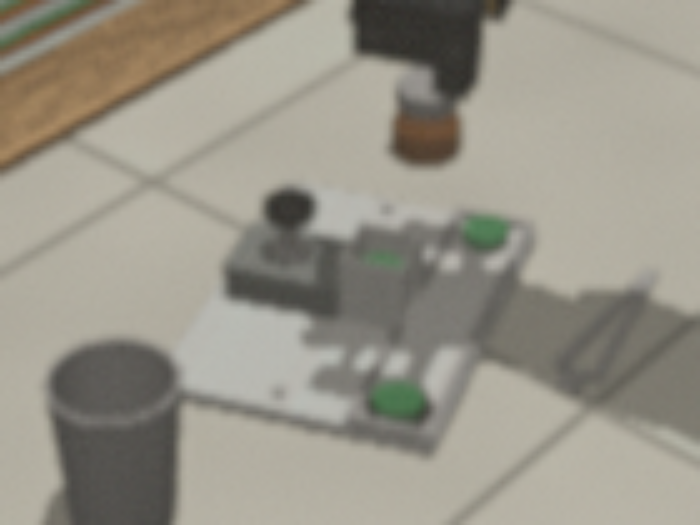

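The blank lies flat on the pad at wrist (371,194), against the stop at (388,194). The plunger is up, and the parked blank (191,195) is unmoved. Handing in.

```bash
python3 -c "
from plant import r
print(r.finish_job(), r.get_state()['clock'])"
```

```text
the job is handed in; nothing more can be done
the job is handed in; nothing more can be done
```

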